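# Short spin in the microcentrifuge

## Task

The tubes in the small white centrifuge need a short spin: push its open lid down until the catch holds it shut and let go of it, then switch on the mains rocker on the sloping front panel (press the end with the bar mark), then press the round short-spin key fully down and keep it down; the program finishes while the fingers are still holding the key down, with the lid shut and the mains on. Only push, gently, with the fingertips: nothing is to be gripped or picked up, and the things standing round the centrifuge stay where they are.

Things in the scene. Friction and masses are not known exactly. Their poses are not given: they have to be found in the camera images.
- centrifuge: white bench microcentrifuge, 260 mm deep (x), 230 wide (y), 124 high with the lid shut, fixed. Origin on the bench under its middle; x to its back (hinge side), y to the left of someone facing its front, z up. A control panel slopes down to the front (-x) at 15 degrees, middle at x -98, z 68 mm: left the round short-spin key, middle the lid-release paddle, right the mains rocker, 72 mm apart
- lid_hinge (a point): a point on the lid's hinge line, at x 115, y 0, z 98 mm on the centrifuge; the hinge line runs along the centrifuge's y
- lid (a joint): lid angle, rad: 0 shut, positive open. Grey slab with a round window, 173 mm from hinge to front edge, 214 wide, outer face 22 mm above the hinge line when shut. A spring pushes it back open unless the catch has snapped over the pin under its front edge, which happens at 0 (5 to 9 N near the front edge); 2 mm farther is a hard stop. Latched it reads 0.005 to 0.01
- lid_pad (a point): middle of the black push pad (12 x 50 mm, along the front edge) on the lid's outer face, 161 mm from the hinge line; moves with the lid; its z is the outward normal of the lid's face
- mains_rocker (a joint): angle of the mains rocker, rad: 0 off, 0.30 on. Black rocker 36 mm long (along the centrifuge's y) and 22 mm wide in a frame at the right of the panel; it tips about its middle (axis up the slope) and snaps over at 0.15; needs about 5 N on the on end, which goes down about 4 mm
- rocker_on_end (a point): on top of the rocker's on end (the right end, toward the centrifuge's -y, marked with a white bar; the off end has a small white ring), 12.5 mm from the rocker's pivot; moves with the rocker
- spin_key (a joint): travel of the short-spin key, m: 0 up, 0.005 fully down; a spring returns it; fully down takes 5 N
- spin_key_top (a point): middle of the top of the short-spin key, a round grey key 24 mm in diameter standing 9 mm proud at the left of the panel; moves with the key, which travels along the panel's normal (15 degrees from vertical, leaning to the front); z is that normal
- tube_rack: blue rack 46 x 132 x 48 mm, standing loose left of the centrifuge, long side front to back; origin under its middle
- tube_5: tube with screw cap, 18 mm across, 78 mm high, standing in the rack; origin at its foot
- tube_2: tube with screw cap, 18 mm across, 78 mm high, standing in the rack; origin at its foot
- milky_bottle: bottle, 43 mm across, 99 mm high, loose; origin under its middle
- beaker: beaker, 65 mm across, 82 mm high, loose; origin under its middle
- wash_bottle: wash bottle with bent spout, 60 x 100 x 182 mm, loose; origin under its middle
- timer: flat timer, 70 x 66 x 18 mm, loose on the bench; origin under its middle
- marker_pen: marker pen lying in front of the centrifuge, 135 mm long (along its y), 16 mm thick, loose; origin under its middle
- release_paddle (a point): middle of the top of the lid-release paddle, a flat ribbed grey bar 26 x 52 mm in the middle of the panel, close to the lid. Pressing it pulls back the catch and the lid pops open; not needed here. It dips for a moment when the lid snaps shut

How it is judged:
By the outcome, as a careful person would: the job done as asked, in the order asked, and still so for the second after the job is handed in, while the arm keeps its last pose, push and grip.
It also fails if it takes over 45 s, if anything falls off the work surface, if the arm or the gripper's body presses on something with over 40 N, if the wrist force passes 120 N, or if a joint passes its speed limit or range.

## Robot

A 6-joint arm with a two-finger parallel gripper is mounted at the origin on a cart in front of the work surface, level with it; the furniture and walls round the work are solid. World frame = base frame: x ahead of the robot, y to its left, z up, the work surface at z = 0. Lengths are in m, angles in degrees, forces in N, time in s.
With the tool pointing down it reaches from about 0.25 to 0.775 m from the base axis. Payload 4 kg.
Tool frame: the origin (TCP) lies on the centre line of the jaws, within the pads' length; the fingertips stand 19 mm ahead of it and the grasp point (between the pads) is the TCP (r.nose_length is the distance from the TCP to the fingertips, in m); z points along the fingers, y is the line along which they close (so a half turn about z gives the same grasp; the last joint's range is limited). The gripper opens to 85 mm and grips with 20 to 120 N. Pads are 22 mm wide; open, the fingers measure 114 mm over their backs; the gripper's body (76 mm by 85 mm) begins 54 mm behind the grasp point. The pads swing forward as they close: fully open they stand 13 mm farther back than shut.
Start: joints at [-73.803, 4.996, 78.535, -0, 96.463, -5.907], TCP at [0.207, -0.51, 0.25] pointing down, gripper open.
Joint ranges: [-177.83, 177.83], [-43.37, 116.18], [15.69, 146.23], [-61.86, 241.86], [9.47, 152.12], [-147.06, 147.06]. Speed limits (degrees/s): [159.86, 159.86, 180, 180, 180, 180].

## Interface

Orientations are given as a 3x3 rotation matrix whose columns are the frame's x, y, z axes.
In Python, from workcell import r, vision, ticket gives the robot as it stands.
- The arm moves only by the tool drive_tool, never from a script. Its argument "targets" is a list that holds one entry, the list of rows, each a list of 6 numbers: the shift along the tool's x, y, z normalised to -1 to 1, where 1 is 0.04 m, then the turn, a rotation vector about the tool's x, y, z normalised to -1 to 1, where 1 is 0.15 rad. In form: [[[dx, dy, dz, wx, wy, wz], ...]]. A call has 1 to 20 rows; each row shifts and turns the commanded pose from where the row before left it, along the tool's axes as they then stand; what a row does not reach is not made up. A row lasts 1/10 s, in which the tool goes at most 50 mm and 8.59 degrees, less where a joint would pass 70% of its speed; a pose out of reach is approached as far as the arm can. A call with a number of a shift or a turn outside -1 to 1 is refused whole. A call with a gripper value outside its range is refused whole. "fingers" is the opening, from -1 (shut) to 1 (fully open), set as the call begins (left out, the last holds). The fingers move at their own pace and stop on an object; the grip force is fixed at half the most. Time passes only in rows, so rows that do not move let the fingers close. It gives the time, the measured TCP pose, the force, the opening and the grip force at its end, in the units of the state.
- r.get_obs(): the state, without advancing time (a new reading comes with each control period).
- vision.read_camera(name): name is "side" or "top" or "wrist"; returns (picture, depth): 480x640x3 uint8, red, green, blue; 480x640 float32, m along the optical axis (not along the pixel's ray), 0 where there is no reading.
- vision.camera_model(name): a dict with "fx", "fy", "cx", "cy" (pixels), "D" ([k1, k2, p1, p2, k3] as OpenCV has them; the pictures are not rectified), "cam_to_world" (4x4, takes a point from camera to world coordinates). Camera axes: x right, y down, z forward; pixel columns grow to the right and rows downward; lengths in m; the calibration is good to about 2 mm. A picture is of the moment at which its call begins: read the wrist's pose just before it. camera_model takes no time and is no camera call; for the wrist camera it gives the pose at the moment of the call.
- ticket.job_done(): hands the job in; it is judged then, once.
The state is a dict: "t": time; "joint_positions": joint angles; "dq": joint speeds; "joint_torque": joint torques, N m; "tool_pos": TCP position; "ee_rot": TCP orientation; "contact_force": force on the tool from outside, world axes, zero at the start; "wrist_torque": the same for the moment, N m; "width": finger opening in m; "grip_force": force on a finger pad.
Only numpy, scipy, OpenCV 4.12 (cv2) and the standard library are available. Lean on these libraries where they do the work, as an engineer would, in place of code of your own. Each camera call takes 0.05 s, during which the arm holds its last target. There are 200 camera calls.

## Working session

There is one attempt and no reset: what is moved stays moved. The work goes in short steps, Python scripts to look and compute and a tool call to move; the robot and the scene stay as the last step left them, time stands still between calls to the robot, and variables do not carry over. Pictures are saved under pics/ and viewed, at most 10 in all, crops included, and the job is handed in when it is done.

Besides the shell and the picture viewer there is one more tool, called after "Request:" in YAML: its name, and indented under it one key for each argument. drive_tool: Moves the arm, as the interface text tells. Its arguments: {"type":"object","properties":{"targets":{"type":"array","items":{"type":"array","items":{"type":"array","items":{"type":"number","minimum":-1,"maximum":1}}}},"fingers":{"type":"number"}},"required":["targets"]}

```bash
mkdir -p pics
python3 - <<'E'
from workcell import r,vision
import cv2,numpy as np
for n in("side","top"):
    p,d=vision.read_camera(n); cv2.imwrite(f"pics/{n}0.png",p[:,:,::-1]); np.save(f"pics/{n}0.npy",d)
    m=vision.camera_model(n); print(n,m["fx"],np.round(m["cam_to_world"],3).tolist())
o=r.get_obs(); print(o["t"],o["tool_pos"],o["ee_rot"],o["contact_force"],o["width"],r.nose_length)
E
```

```text
side 580.2178817889453 [[-0.882, -0.209, 0.422, 0.12], [-0.471, 0.38, -0.796, 0.844], [0.006, -0.901, -0.434, 0.558], [0.0, 0.0, 0.0, 1.0]]
top 553.5271517787277 [[-0.1, -0.968, 0.229, 0.361], [-0.995, 0.096, -0.026, 0.031], [0.003, -0.231, -0.973, 1.077], [0.0, 0.0, 0.0, 1.0]]
0.1 [ 0.20685955 -0.50915088  0.24921271] [[ 9.26481452e-01  3.76340005e-01 -5.65320208e-04]
 [ 3.76340357e-01 -9.26479299e-01  2.01107144e-03]
 [ 2.33089164e-04 -2.07597319e-03 -9.99997818e-01]] [0.17655867 0.39446662 0.42540047] 0.0850471678518733 0.019
```

View pics/top0.png

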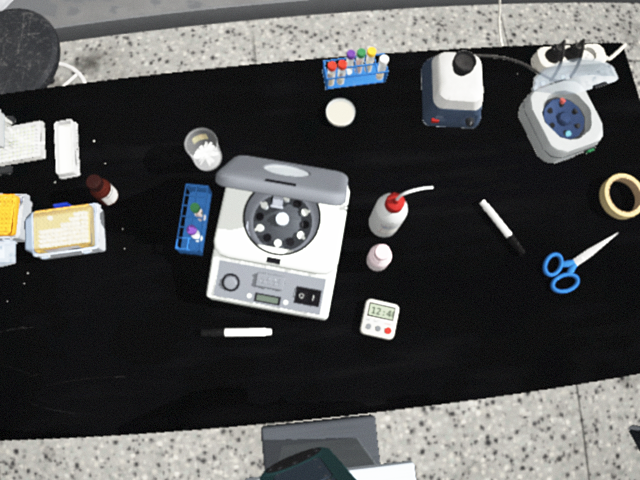

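View pics/side0.png

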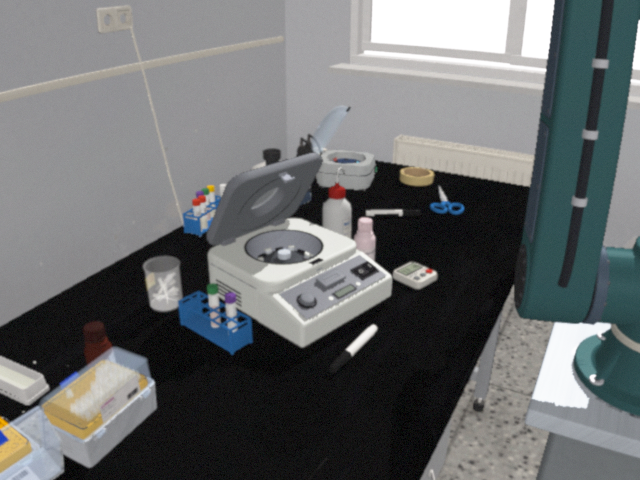

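```bash
cat > h.py <<'E'
import numpy as np,cv2
from workcell import r,vision
def K(m): return np.array([[m["fx"],0,m["cx"]],[0,m["fy"],m["cy"]],[0,0,1]])
def deproj(m,uv,z):
    uv=np.asarray(uv,float).reshape(-1,1,2)
    n=cv2.undistortPoints(uv,K(m),np.array(m["D"])).reshape(-1,2)
    P=np.c_[n,np.ones(len(n))]*np.asarray(z).reshape(-1,1)
    T=np.array(m["cam_to_world"]); return P@T[:3,:3].T+T[:3,3]
def proj(m,P):
    T=np.linalg.inv(np.array(m["cam_to_world"])); 
    return cv2.projectPoints(np.asarray(P,float).reshape(-1,1,3),cv2.Rodrigues(T[:3,:3])[0],T[:3,3],K(m),np.array(m["D"]))[0].reshape(-1,2)
E
python3 - <<'E'
from h import *
p=cv2.imread("pics/top0.png"); c=p[145:325,180:420]
cv2.imwrite("pics/c1.png",cv2.resize(c,None,fx=3.3,fy=3.3,interpolation=cv2.INTER_CUBIC))
m=vision.camera_model("top"); d=np.load("pics/top0.npy")
for n,uv in dict(key=(230,283),paddle=(268,281),rock=(308,296),lidstrip=(282,183),win=(288,171),lidtop=(290,160),lidL=(222,180),lidR=(345,195),lidTL=(232,160),lidTR=(340,170),fl=(208,297),fr=(330,318),body=(235,255)).items():
    u,v=uv; print(n,np.round(deproj(m,uv,np.median(d[v-1:v+2,u-1:u+2]))[0],4))
E
```

```text
key [0.5112 0.1472 0.0762]
paddle [0.5078 0.0777 0.0788]
rock [0.474  0.0081 0.074 ]
lidstrip [0.6344 0.0346 0.2504]
win [0.6788 0.0228 0.1782]
lidtop [7.653e-01 1.490e-02 3.000e-04]
lidL [0.6495 0.1285 0.2486]
lidR [ 0.6093 -0.063   0.2362]
lidTL [0.7145 0.1187 0.1631]
lidTR [ 7.338e-01 -8.550e-02 -6.000e-04]
fl [0.4989 0.2007 0.0029]
fr [ 4.355e-01 -3.160e-02 -1.000e-04]
body [0.5583 0.1323 0.0952]
```

View pics/c1.png

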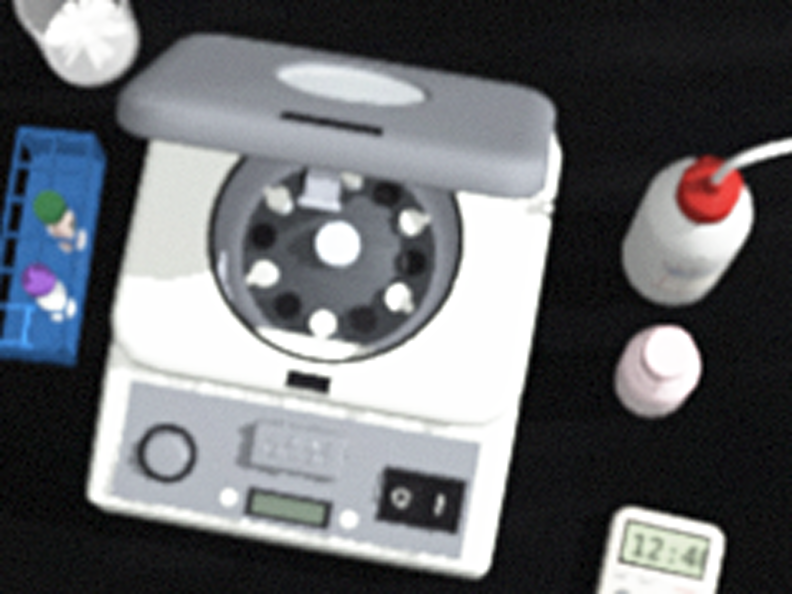

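```bash
cat >> h.py <<'E'
s,c=np.sin(np.radians(15)),np.cos(np.radians(15))
N=np.array([-s,0,c]); PM=np.array([-.098,0,.068])
LOC=dict(key=PM+[0,.072,0]+.009*N, rock=PM+[0,-.072,0]+.004*N, ron=PM+[0,-.0845,0]+.006*N)
def pad(a,l=.161,h=.022,y=0): # lid angle a
    return np.array([.115-l*np.cos(a)+h*np.sin(a),y,.098+l*np.sin(a)+h*np.cos(a)])
def Rz(t): return np.array([[np.cos(t),-np.sin(t),0],[np.sin(t),np.cos(t),0],[0,0,1]])
def W(q,P): return Rz(q[2])@P+[q[0],q[1],0]
E
python3 - <<'E'
from h import *
from scipy.optimize import least_squares
mt,ms=vision.camera_model("top"),vision.camera_model("side")
d=np.load("pics/top0.npy")
def f(q):
    P=[W(q,LOC["key"]),W(q,LOC["rock"]),W(q,pad(q[3]))]
    e=proj(mt,P)-[(230.3,282),(307.3,296.5),(280.6,182.3)]
    e2=proj(ms,P[:2])-[(306.5,298),(364,270)]
    return np.r_[e.ravel(),.5*e2.ravel()]
o=least_squares(f,[.58,.06,-.2,1.0]); q=o.x
print(q,np.degrees(q[2:]),np.round(o.fun,1))
np.save("q.npy",q)
for n in LOC: print(n,W(q,LOC[n]).round(4))
print("pad",W(q,pad(q[3])).round(4),"shut",W(q,pad(0)).round(4),"hinge",W(q,np.array([.115,0,.098])).round(4))
E
```

```text
[ 0.5893087   0.05060564 -0.28545632  1.02098515] [-16.35544256  58.49814009] [-0.8 -0.1 -0.  -0.3  0.1  0.   0.6 -0.8  0.8 -0.7]
key [0.5133 0.1479 0.0767]
rock [0.474  0.0094 0.0719]
ron [ 0.47   -0.0024  0.0738]
pad [0.6369 0.0366 0.2468] shut [0.5452 0.0636 0.12  ] hinge [0.6997 0.0182 0.098 ]
```

Run:
```python
from h import *
print([a for a in dir(r) if a[0]!='_'],[a for a in dir(vision) if a[0]!='_'])
# plan: rows to first waypoint: tip above lid, tool x = centrifuge +y
from scipy.spatial.transform import Rotation as R
q=np.load("q.npy"); o=r.get_obs(); R0=o["ee_rot"]
Rd=Rz(q[2])@np.array([[0,1,0],[1,0,0],[0,0,-1.]]).astype(float)
print("Rd",Rd.round(3).tolist(),"rotvec tool deg",np.degrees(R.from_matrix(R0.T@Rd).as_rotvec()))
```

```text
['IKError', 'get_obs', 'nose_length'] ['camera_model', 'read_camera']
Rd [[0.282, 0.96, 0.0], [0.96, -0.282, 0.0], [0.0, 0.0, -1.0]] rotvec tool deg [ -0.10480813  -0.06593733 -51.53734434]
```

Request:
drive_tool:
  targets:
    - [[0,0,-0.6,0,0,-1],[0,0,-0.6,0,0,-1],[0,0,-0.6,0,0,-1],[0,0,-0.6,0,0,-1],[0,0,-0.6,0,0,-1],[0,0,-0.6,0,0,-1]]
  fingers: -1

```text
t: 0.7
tool_pos: [0.2069, -0.5094, 0.3947]
ee_rot: [[0.275, 0.961, -0.0], [0.961, -0.275, 0.001], [0.001, -0.001, -1.0]]
contact_force: [0.5, -0.3, 0.2]
width: 0.0003
grip_force: 0.0
```

Request:
drive_tool:
  targets:
    - [[0.81,0.35,0,0,0,0],[0.81,0.35,0,0,0,0],[0.81,0.35,0,0,0,0],[0.81,0.35,0,0,0,0],[0.81,0.35,0,0,0,0],[0.81,0.35,0,0,0,0],[0.81,0.35,0,0,0,0],[0.81,0.35,0,0,0,0],[0.81,0.35,0,0,0,0],[0.81,0.35,0,0,0,0],[0.81,0.35,0,0,0,0],[0.81,0.35,0,0,0,0],[0.81,0.35,0,0,0,0],[0.81,0.35,0,0,0,0],[0.81,0.35,0,0,0,0],[0.81,0.35,0,0,0,0],[0.81,0.35,0,0,0,0],[0.81,0.35,0,0,0,0],[0.81,0.35,0,0,0,0],[0.81,0.35,0,0,0,0]]

```text
t: 2.7
tool_pos: [0.6586, 0.0348, 0.3935]
ee_rot: [[0.281, 0.96, -0.001], [0.96, -0.281, -0.0], [-0.001, -0.001, -1.0]]
contact_force: [-0.2, -0.8, 0.2]
width: 0.0001
grip_force: 0.0
```

Run:
```python
from h import *
q=np.load("q.npy"); m=vision.camera_model("wrist")
p,d=vision.read_camera("wrist"); p=p[:,:,::-1].copy()
pts=[W(q,LOC[k]) for k in LOC]+[W(q,pad(q[3]))]+[W(q,pad(q[3],.173,.022,y)) for y in(-.107,.107)]
uv=proj(m,pts); print(uv.round(0).tolist())
for u in uv: cv2.drawMarker(p,tuple(int(x) for x in u),(0,0,255),0,12,1)
cv2.imwrite("pics/w1.png",p); print(r.get_obs()["joint_positions"])
```

```text
[[183.0, 149.0], [197.0, 259.0], [197.0, 268.0], [296.0, 243.0], [290.0, 364.0], [283.0, 99.0]]
[ -1.58282176  21.80250986  42.37397163   0.22514202 115.95749572
  14.4945549 ]
```

View pics/w1.png

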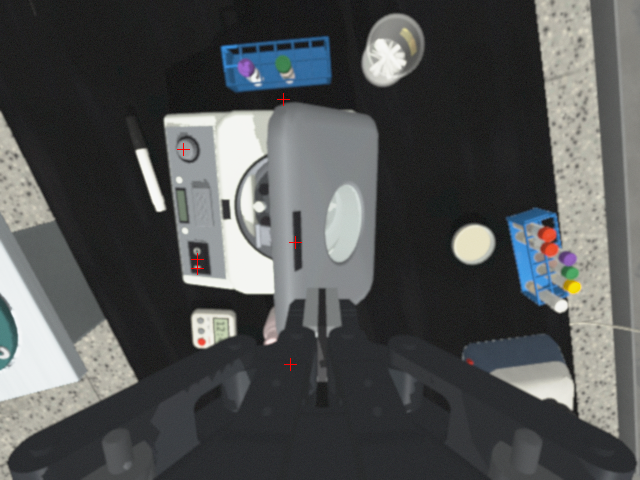

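```bash
cat >> h.py <<'E'
from scipy.spatial.transform import Rotation as Ro
B=np.array([[0,1,0],[1,0,0],[0,0,-1.]])
def tool(q,th): # tilt th about tool x; + points the fingers toward the robot
    return Rz(q[2])@B@Ro.from_rotvec([th,0,0]).as_matrix()
def rows(p,Rm,wps,dec=2):
    out=[]
    for pt,Rt in wps:
        dp=Rm.T@(pt-p)/.04; dr=Ro.from_matrix(Rm.T@Rt).as_rotvec()/.15
        x=np.round(np.r_[dp,dr],dec); assert abs(x).max()<=1,x
        p=p+Rm@x[:3]*.04; Rm=Rm@Ro.from_rotvec(x[3:]*.15).as_matrix(); out.append((x+0.).tolist())
    return out,p,Rm
def lidwp(q,a,gap,l=.166,half=.012):
    th=min(a,np.radians(25)) if a>0 else 0
    Rt=tool(q,th); n=Rz(q[2])@np.array([np.sin(a),0,np.cos(a)])
    C=W(q,pad(a,l))+gap*n
    return C+half*Rt[:,1]-.019*Rt[:,2],Rt
def line(p,Rm,pt,Rt,n):
    dv=Ro.from_matrix(Rm.T@Rt).as_rotvec()
    return [(p+(pt-p)*k/n,Rm@Ro.from_rotvec(dv*k/n).as_matrix()) for k in range(1,n+1)]
E
python3 - <<'E'
from h import *
q=np.load("q.npy"); o=r.get_obs(); p,Rm=np.array(o["tool_pos"]),np.array(o["ee_rot"])
pt,Rt=lidwp(q,q[3],.025); print(pt,Rt[:,2])
x,p,Rm=rows(p,Rm,line(p,Rm,pt,Rt,8)); print(x)
np.savez("cmd.npz",p=p,R=Rm)
E
```

```text
[0.67301778 0.02603944 0.27624261] [-0.40551628  0.11900733 -0.90630779]
[[-0.03, 0.05, 0.36, 0.36, 0.0, 0.01], [-0.03, 0.07, 0.35, 0.36, 0.0, 0.0], [-0.03, 0.08, 0.35, 0.36, 0.0, 0.01], [-0.03, 0.11, 0.35, 0.36, 0.0, 0.0], [-0.03, 0.12, 0.34, 0.36, -0.01, 0.01], [-0.03, 0.14, 0.33, 0.37, 0.0, 0.01], [-0.03, 0.16, 0.32, 0.36, 0.0, 0.0], [-0.03, 0.18, 0.32, 0.36, 0.0, 0.01]]
```

Request:
drive_tool:
  targets:
    - [[-0.03,0.05,0.36,0.36,0.0,0.01],[-0.03,0.07,0.35,0.36,0.0,0.0],[-0.03,0.08,0.35,0.36,0.0,0.01],[-0.03,0.11,0.35,0.36,0.0,0.0],[-0.03,0.12,0.34,0.36,-0.01,0.01],[-0.03,0.14,0.33,0.37,0.0,0.01],[-0.03,0.16,0.32,0.36,0.0,0.0],[-0.03,0.18,0.32,0.36,0.0,0.01]]

```text
t: 3.55
tool_pos: [0.6698, 0.0196, 0.2785]
ee_rot: [[0.288, 0.867, -0.406], [0.958, -0.262, 0.119], [-0.003, -0.423, -0.906]]
contact_force: [-0.4, 0.2, -0.5]
width: 0.0001
grip_force: 0.0
```

Run:
```python
from h import *
q=np.load("q.npy"); o=r.get_obs(); p,Rm=np.array(o["tool_pos"]),np.array(o["ee_rot"])
print(o["joint_positions"],o["contact_force"])
w=line(p,Rm,*lidwp(q,q[3],.003),4)
w+=[lidwp(q,a,0) for a in np.linspace(q[3],np.radians(30),16)]
x,p,Rm=rows(p,Rm,w); print(x); np.savez("cmd.npz",p=p,R=Rm); print(p)
im,_=vision.read_camera("side"); cv2.imwrite("pics/s1.png",cv2.resize(im[100:340,130:450,::-1],None,fx=2,fy=2))
```

```text
[ -5.29269002  39.46045368  32.80248723   6.26716928 132.17742676
  14.6836507 ] [-0.35592066  0.22083926 -0.50736025]
[[0.04, -0.06, 0.12, 0.0, 0.0, -0.01], [0.05, -0.07, 0.13, 0.0, 0.0, -0.01], [0.04, -0.06, 0.12, 0.0, 0.0, -0.02], [0.05, -0.06, 0.13, 0.0, 0.0, -0.01], [0.0, -0.04, 0.06, 0.0, 0.0, 0.0], [0.0, -0.09, 0.11, 0.0, 0.0, 0.0], [0.0, -0.09, 0.1, 0.0, 0.0, 0.0], [0.0, -0.08, 0.12, 0.0, 0.0, 0.0], [0.0, -0.08, 0.11, 0.0, 0.0, 0.0], [0.0, -0.07, 0.12, 0.0, 0.0, 0.0], [0.0, -0.07, 0.12, 0.0, 0.0, 0.0], [0.0, -0.07, 0.12, 0.0, 0.0, 0.0], [0.0, -0.06, 0.12, 0.0, 0.0, 0.0], [0.0, -0.06, 0.13, 0.0, 0.0, 0.0], [0.0, -0.06, 0.13, 0.0, 0.0, 0.0], [0.0, -0.05, 0.13, 0.0, 0.0, 0.0], [0.0, -0.04, 0.13, 0.0, 0.0, 0.0], [0.0, -0.04, 0.13, 0.0, 0.0, 0.0], [0.0, -0.04, 0.13, 0.0, 0.0, 0.0], [0.0, -0.03, 0.14, 0.0, 0.0, 0.0]]
[0.59048319 0.05043762 0.21212832]
```

View pics/s1.png

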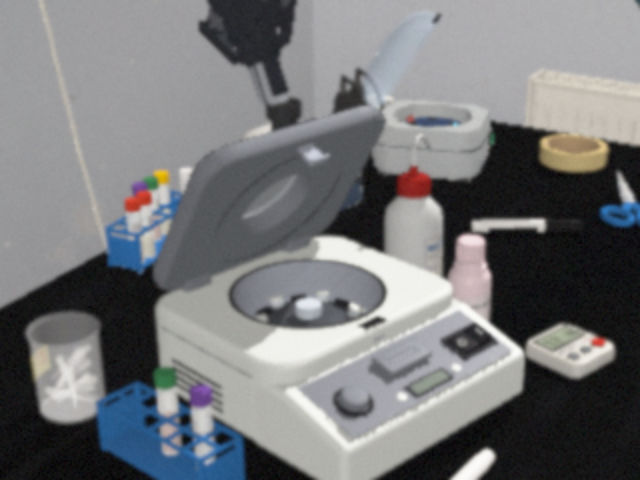

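Request:
drive_tool:
  targets:
    - [[0.04,-0.06,0.12,0.0,0.0,-0.01],[0.05,-0.07,0.13,0.0,0.0,-0.01],[0.04,-0.06,0.12,0.0,0.0,-0.02],[0.05,-0.06,0.13,0.0,0.0,-0.01],[0.0,-0.04,0.06,0.0,0.0,0.0],[0.0,-0.09,0.11,0.0,0.0,0.0],[0.0,-0.09,0.1,0.0,0.0,0.0],[0.0,-0.08,0.12,0.0,0.0,0.0],[0.0,-0.08,0.11,0.0,0.0,0.0],[0.0,-0.07,0.12,0.0,0.0,0.0]]

```text
t: 4.6
tool_pos: [0.629, 0.0393, 0.251]
ee_rot: [[0.281, 0.871, -0.403], [0.96, -0.255, 0.118], [0.0, -0.42, -0.908]]
contact_force: [1.2, -0.6, 3.5]
width: 0.0
grip_force: 1.0
```

Request:
drive_tool:
  targets:
    - [[0.0,-0.07,0.12,0.0,0.0,0.0],[0.0,-0.07,0.12,0.0,0.0,0.0],[0.0,-0.06,0.12,0.0,0.0,0.0],[0.0,-0.06,0.13,0.0,0.0,0.0],[0.0,-0.06,0.13,0.0,0.0,0.0],[0.0,-0.05,0.13,0.0,0.0,0.0],[0.0,-0.04,0.13,0.0,0.0,0.0],[0.0,-0.04,0.13,0.0,0.0,0.0],[0.0,-0.04,0.13,0.0,0.0,0.0],[0.0,-0.03,0.14,0.0,0.0,0.0]]

```text
t: 5.6
tool_pos: [0.5904, 0.0506, 0.2128]
ee_rot: [[0.281, 0.871, -0.403], [0.96, -0.255, 0.118], [-0.0, -0.42, -0.907]]
contact_force: [-0.5, -1.8, 3.0]
width: 0.0001
grip_force: 1.3
```

Run:
```python
from h import *
q=np.load("q.npy"); o=r.get_obs(); p,Rm=np.array(o["tool_pos"]),np.array(o["ee_rot"])
pt,Rt=lidwp(q,np.radians(30),0); print("err tool",(Rm.T@(pt-p)).round(4),o["contact_force"])
w=[lidwp(q,a,0) for a in np.radians(np.linspace(29,3,17))]
x,p,Rm=rows(p,Rm,w); print(x); print(p)
im,_=vision.read_camera("side"); cv2.imwrite("pics/s2.png",cv2.resize(im[100:340,130:450,::-1],None,fx=2,fy=2))
```

```text
err tool [-0.0003  0.0004  0.0005] [-0.49434178 -1.84341189  3.00790956]
[[-0.01, -0.01, 0.08, 0.02, 0.0, 0.0], [0.0, -0.02, 0.12, 0.0, 0.0, 0.0], [0.0, -0.02, 0.12, 0.0, 0.0, 0.0], [0.0, -0.02, 0.11, -0.1, 0.0, 0.0], [0.0, -0.03, 0.11, -0.19, 0.0, 0.0], [0.0, -0.02, 0.11, -0.19, 0.0, 0.0], [0.0, -0.03, 0.11, -0.19, 0.0, 0.0], [0.0, -0.03, 0.11, -0.19, 0.0, 0.0], [0.0, -0.03, 0.11, -0.19, 0.0, 0.0], [0.0, -0.02, 0.11, -0.19, 0.0, 0.0], [0.0, -0.03, 0.11, -0.19, 0.0, 0.0], [0.0, -0.03, 0.11, -0.19, 0.0, 0.0], [0.0, -0.03, 0.11, -0.19, 0.0, 0.0], [0.0, -0.02, 0.11, -0.18, 0.0, 0.0], [0.0, -0.03, 0.11, -0.19, 0.0, 0.0], [0.0, -0.03, 0.11, -0.19, 0.0, 0.0], [0.0, -0.03, 0.11, -0.19, 0.0, 0.0]]
[0.55396076 0.06080613 0.14683917]
```

View pics/s2.png

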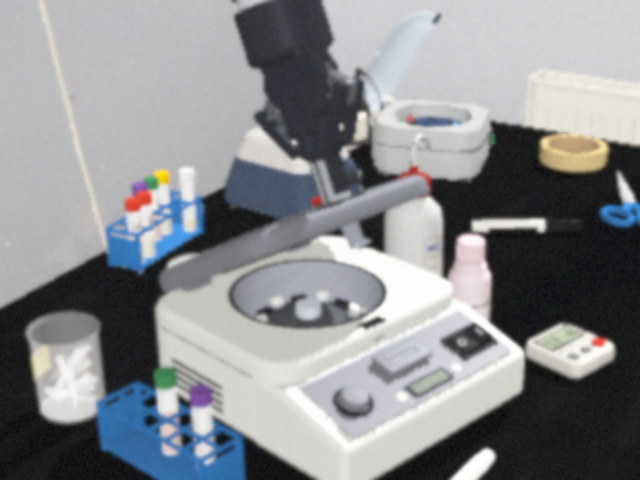

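The lid is at about 30° and the fingertips press its outer face near the front edge, at about (345,195). Carrying on.

Request:
drive_tool:
  targets:
    - [[0,-0.01,0.08,0.02,0.0,0.0],[0.0,-0.02,0.12,0.0,0.0,0.0],[0.0,-0.02,0.12,0.0,0.0,0.0],[0.0,-0.02,0.11,-0.1,0.0,0.0],[0.0,-0.03,0.11,-0.19,0.0,0.0],[0.0,-0.02,0.11,-0.19,0.0,0.0],[0.0,-0.03,0.11,-0.19,0.0,0.0],[0.0,-0.03,0.11,-0.19,0.0,0.0],[0.0,-0.03,0.11,-0.19,0.0,0.0],[0.0,-0.02,0.11,-0.19,0.0,0.0],[0.0,-0.03,0.11,-0.19,0.0,0.0],[0.0,-0.03,0.11,-0.19,0.0,0.0],[0.0,-0.03,0.11,-0.19,0.0,0.0],[0.0,-0.02,0.11,-0.18,0.0,0.0],[0.0,-0.03,0.11,-0.19,0.0,0.0],[0.0,-0.03,0.11,-0.19,0.0,0.0],[0.0,-0.03,0.11,-0.19,0.0,0.0]]

```text
t: 7.35
tool_pos: [0.5554, 0.0609, 0.148]
ee_rot: [[0.281, 0.959, -0.045], [0.96, -0.281, 0.013], [0.0, -0.047, -0.999]]
contact_force: [0.2, -1.9, 7.2]
width: -0.0002
grip_force: 3.3
```

Run:
```python
from h import *
q=np.load("q.npy"); o=r.get_obs(); p,Rm=np.array(o["tool_pos"]),np.array(o["ee_rot"])
w=[lidwp(q,a,0) for a in np.radians([2,1,0])]
x,p,Rm=rows(p,Rm,w); print(x,p)
```

```text
[[-0.01, -0.05, 0.09, -0.08, 0.0, 0.0], [0.0, -0.01, 0.07, -0.12, 0.0, 0.0], [0.0, -0.02, 0.07, -0.11, 0.0, 0.0]] [0.55189357 0.06154801 0.13887928]
```

Request:
drive_tool:
  targets:
    - [[0,-0.03,0.09,-0.08,0,0],[0,-0.01,0.07,-0.12,0,0],[0,-0.02,0.07,-0.11,0,0],[0,0,0,0,0,0]]

```text
t: 7.75
tool_pos: [0.552, 0.0621, 0.1381]
ee_rot: [[0.281, 0.96, -0.003], [0.96, -0.281, 0.001], [0.0, -0.003, -1.0]]
contact_force: [1.7, -1.2, 2.2]
width: -0.0002
grip_force: 1.3
```

Request:
drive_tool:
  targets:
    - [[0,0,0.03,0,0,0],[0,0,0,0,0,0]]

```text
t: 7.95
tool_pos: [0.5519, 0.0621, 0.1367]
ee_rot: [[0.281, 0.96, -0.006], [0.96, -0.281, 0.002], [0.0, -0.006, -1.0]]
contact_force: [1.1, 0.1, 3.3]
width: -0.0
grip_force: 1.7
```

Request:
drive_tool:
  targets:
    - [[0,0,0.03,0,0,0],[0,0,0,0,0,0]]

```text
t: 8.15
tool_pos: [0.5518, 0.0622, 0.1354]
ee_rot: [[0.281, 0.96, -0.006], [0.96, -0.281, 0.002], [0.0, -0.007, -1.0]]
contact_force: [0.7, 0.6, 4.1]
width: -0.0001
grip_force: 1.7
```

Request:
drive_tool:
  targets:
    - [[0,0,0.03,0,0,0],[0,0,0,0,0,0]]

```text
t: 8.35
tool_pos: [0.5517, 0.0622, 0.1347]
ee_rot: [[0.281, 0.96, -0.006], [0.96, -0.281, 0.002], [0.0, -0.006, -1.0]]
contact_force: [0.1, -0.3, 4.5]
width: -0.0002
grip_force: 2.7
```

Request:
drive_tool:
  targets:
    - [[0,0,0.03,0,0,0],[0,0,0,0,0,0]]

```text
t: 8.55
tool_pos: [0.5517, 0.0622, 0.1341]
ee_rot: [[0.281, 0.96, -0.006], [0.96, -0.281, 0.002], [0.0, -0.006, -1.0]]
contact_force: [-2.5, -0.4, 6.9]
width: 0.0001
grip_force: 3.8
```

Run:
```python
from h import *
im,_=vision.read_camera("side"); cv2.imwrite("pics/s3.png",cv2.resize(im[130:330,180:430,::-1],None,fx=3,fy=3))
```

```text
(no output)
```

View pics/s3.png

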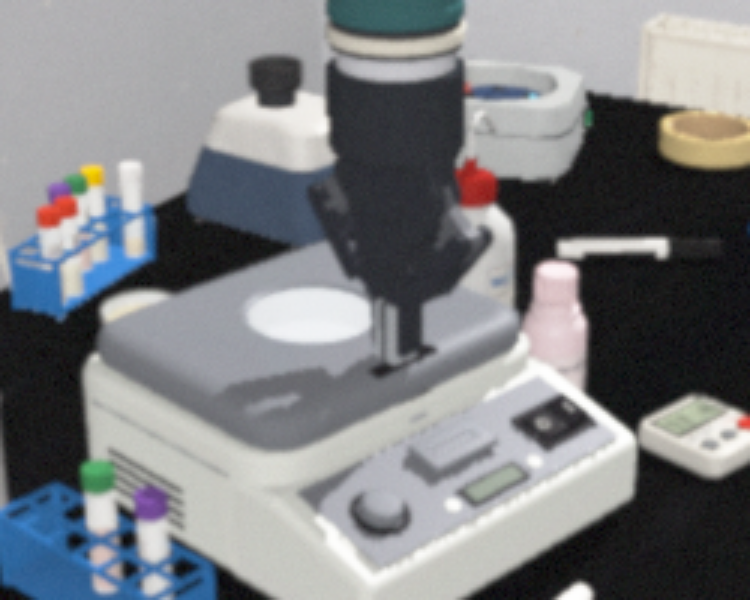

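Request:
drive_tool:
  targets:
    - [[0,0,0.03,0,0,0],[0,0,0,0,0,0]]

```text
t: 8.8
tool_pos: [0.5517, 0.0622, 0.1334]
ee_rot: [[0.281, 0.96, -0.005], [0.96, -0.281, 0.002], [0.0, -0.006, -1.0]]
contact_force: [-2.1, -0.4, 9.8]
width: -0.0
grip_force: 4.8
```

Request:
drive_tool:
  targets:
    - [[0,0,0.04,0,0,0],[0,0,0,0,0,0]]

```text
t: 9.0
tool_pos: [0.5516, 0.0623, 0.1326]
ee_rot: [[0.281, 0.96, -0.005], [0.96, -0.281, 0.002], [0.0, -0.006, -1.0]]
contact_force: [-4.0, 0.2, 12.8]
width: -0.0001
grip_force: 6.2
```

Request:
drive_tool:
  targets:
    - [[0,0,0.04,0,0,0],[0,0,0,0,0,0]]

```text
t: 9.2
tool_pos: [0.5516, 0.0622, 0.1317]
ee_rot: [[0.281, 0.96, -0.005], [0.96, -0.281, 0.002], [0.0, -0.005, -1.0]]
contact_force: [-5.7, 0.0, 14.1]
width: 0.0001
grip_force: 7.6
```

Request:
drive_tool:
  targets:
    - [[0,0,-0.1,0,0,0],[0,0,-0.2,0,0,0],[0,0,-0.2,0,0,0],[0,0,-0.5,0,0,0],[0,0,-0.5,0,0,0],[0,0,0,0,0,0]]

```text
t: 9.8
tool_pos: [0.5533, 0.0621, 0.1913]
ee_rot: [[0.281, 0.96, -0.001], [0.96, -0.281, 0.002], [0.002, -0.002, -1.0]]
contact_force: [-0.1, -0.1, 0.1]
width: -0.0
grip_force: 0.0
```

Run:
```python
from h import *
q=np.load("q.npy"); o=r.get_obs(); print(o["tool_pos"],o["contact_force"])
m=vision.camera_model("top"); im,d=vision.read_camera("top")
# lid outer face height from depth at both front corners and near the hinge
for l in (.04,.10,.135,.165):
  for y in (-.08,-.06,.06,.08):
    P=W(q,pad(0,l,.022,y)); u,v=np.round(proj(m,[P])[0]).astype(int)
    print(l,y,deproj(m,(u,v),np.median(d[v-2:v+3,u-2:u+3]))[0].round(4))
im,_=vision.read_camera("side"); cv2.imwrite("pics/s4.png",cv2.resize(im[130:330,180:430,::-1],None,fx=3,fy=3))
```

```text
[0.55325912 0.06206936 0.19132426] [-0.13684658 -0.1221715   0.12639069]
0.04 -0.08 [ 0.6385 -0.048   0.1212]
0.04 -0.06 [ 0.644  -0.0286  0.1218]
0.04 0.06 [0.5409 0.0621 0.5352]
0.04 0.08 [0.5439 0.0732 0.5361]
0.1 -0.08 [ 0.5805 -0.0307  0.1222]
0.1 -0.06 [0.4879 0.0068 0.5383]
0.1 0.06 [0.5149 0.0739 0.5087]
0.1 0.08 [0.5169 0.0849 0.5136]
0.135 -0.08 [ 0.5471 -0.02    0.1223]
0.135 -0.06 [0.4689 0.0128 0.5387]
0.135 0.06 [0.5331 0.0937 0.3453]
0.135 0.08 [0.5912 0.1321 0.1224]
0.165 -0.08 [0.4503 0.0067 0.5376]
0.165 -0.06 [0.4534 0.0173 0.5378]
0.165 0.06 [0.5582 0.1224 0.119 ]
0.165 0.08 [0.5637 0.1416 0.119 ]
```

View pics/s4.png

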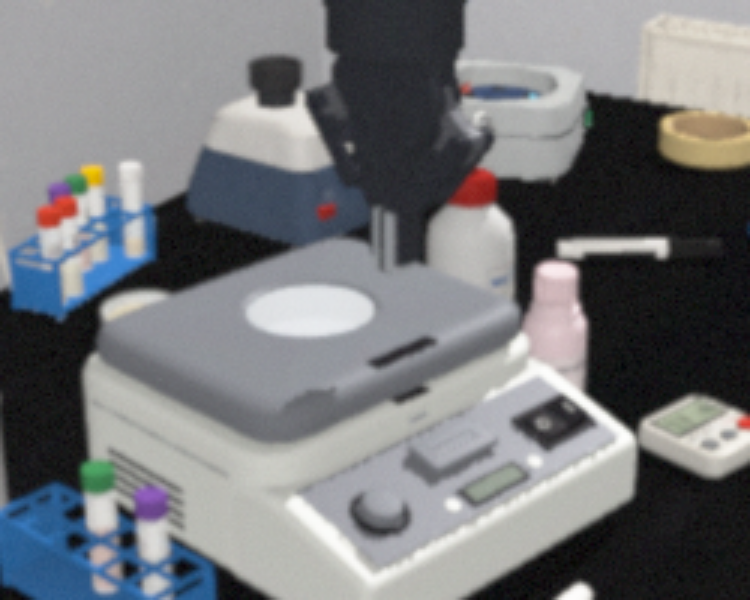

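Request:
drive_tool:
  targets:
    - [[0,0,-0.5,0,0,0],[0,0,-0.5,0,0,0],[0,0,0,0,0,0],[0,0,0,0,0,0]]

```text
t: 10.3
tool_pos: [0.5518, 0.0619, 0.2272]
ee_rot: [[0.281, 0.96, -0.008], [0.96, -0.281, 0.002], [-0.001, -0.008, -1.0]]
contact_force: [-0.7, 1.1, -0.2]
width: 0.0
grip_force: 0.0
```

Run:
```python
from h import *
from scipy.spatial import cKDTree
q=np.load("q.npy"); o=r.get_obs(); print(o["t"],o["tool_pos"])
def cloud(n):
    m=vision.camera_model(n); im,d=vision.read_camera(n)
    v,u=np.nonzero(d>0); P=deproj(m,np.c_[u,v],d[v,u])
    return (P-[q[0],q[1],0])@Rz(q[2])
for n in("side","top","wrist"):
    L=cloud(n)
    s=(abs(L[:,1])<.095)&(L[:,0]<.09)&(L[:,0]>-.045)&(L[:,2]>.09)&(L[:,2]<.16)
    s&=~((abs(L[:,0]-.03)<.05)&(abs(L[:,1])<.05))
    A=L[s]; 
    if len(A)<50: print(n,len(A)); continue
    X=np.c_[A[:,:2],np.ones(len(A))]
    w=np.ones(len(A),bool)
    for _ in range(6):
        k=np.linalg.lstsq(X[w],A[w,2],rcond=None)[0]; w=abs(X@k-A[:,2])<.004
    b=(abs(L[:,0]+.098)<.003)&(abs(L[:,1]-.04)<.01)
    print(n,w.sum(),"slope dz/dx,dz/dy,z(hinge),z(pad)",k.round(4),(k@[.115,0,1]).round(4),(k@[-.046,0,1]).round(4),"panel mid z",np.median(L[b,2]) if b.any() else None)
im,_=vision.read_camera("wrist"); cv2.imwrite("pics/w2.png",im[:,:,::-1])
```

```text
10.3 [0.55184037 0.06189403 0.22722492]
side 2146 slope dz/dx,dz/dy,z(hinge),z(pad) [0.0015 0.002  0.1212] 0.1214 0.1212 panel mid z 0.5005653242248413
top 2130 slope dz/dx,dz/dy,z(hinge),z(pad) [-0.0008  0.0008  0.1218] 0.1217 0.1218 panel mid z 0.5708431731710317
wrist 25436 slope dz/dx,dz/dy,z(hinge),z(pad) [-0.0018 -0.0028  0.121 ] 0.1208 0.1211 panel mid z 0.06712372268063471
```

View pics/w2.png

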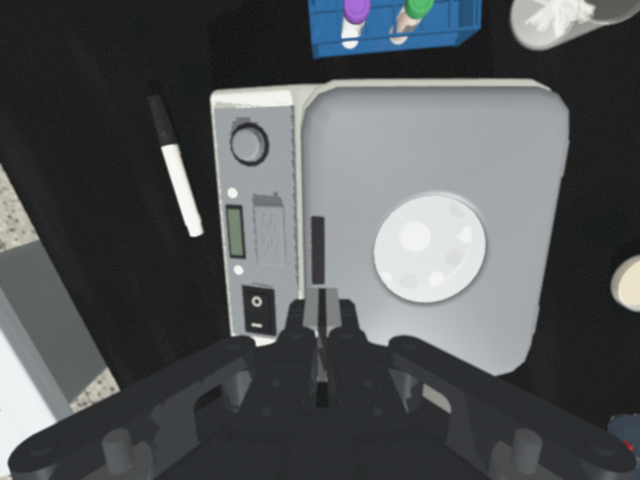

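Run:
```python
from h import *
q=np.load("q.npy"); m=vision.camera_model("wrist"); im,d=vision.read_camera("wrist")
for n,(u,v) in dict(key=(250,144),rock=(258,311),bar=(256,325),ring=(257,300),frR=(262,336),frL=(258,285)).items():
    P=deproj(m,(u,v),np.median(d[v-2:v+3,u-2:u+3]))[0]; L=Rz(q[2]).T@(P-[q[0],q[1],0]); print(n,P.round(4),L.round(4),"height over panel",((L-PM)@N).round(4))
print({k:(W(q,LOC[k]).round(4).tolist(),proj(m,[W(q,LOC[k])]).round(0).tolist()) for k in LOC})
```

```text
key [0.5178 0.1474 0.0761] [-0.0959  0.0727  0.0761] height over panel 0.0072
rock [0.476  0.0111 0.0719] [-0.0976 -0.0698  0.0719] height over panel 0.0037
bar [ 4.707e-01 -3.000e-04  7.460e-02] [-0.0995 -0.0822  0.0746] height over panel 0.0068
ring [0.4784 0.0211 0.0711] [-0.0981 -0.0595  0.0711] height over panel 0.003
frR [ 0.4695 -0.016   0.0673] [-0.0962 -0.0976  0.0673] height over panel -0.0012
frL [0.4827 0.0329 0.067 ] [-0.0974 -0.047   0.067 ] height over panel -0.0011
{'key': ([0.5133, 0.1479, 0.0767], [[244.0, 145.0]]), 'rock': ([0.474, 0.0094, 0.0719], [[257.0, 313.0]]), 'ron': ([0.47, -0.0024, 0.0738], [[256.0, 327.0]])}
```

```bash
cat >> h.py <<'E'
def panwp(q,x,y,h,th=-15):
    Rt=tool(q,np.radians(th)); return W(q,PM+[x+.098,y,0]+h*N)-.019*Rt[:,2],Rt
E
python3 - <<'E'
from h import *
q=np.load("q.npy"); o=r.get_obs(); p,Rm=np.array(o["tool_pos"]),np.array(o["ee_rot"])
w=line(p,Rm,*panwp(q,-.098,-.0845,.07),8); w+=line(*w[-1],*panwp(q,-.098,-.0845,.018),5)
x,p,Rm=rows(p,Rm,w); print(x); print(p,Rm.round(3).tolist())
E
```

```text
[[-0.26, -0.25, 0.23, -0.23, 0.0, 0.0], [-0.27, -0.27, 0.22, -0.22, 0.0, 0.0], [-0.26, -0.26, 0.22, -0.23, 0.0, 0.0], [-0.27, -0.28, 0.2, -0.22, 0.0, 0.0], [-0.26, -0.28, 0.2, -0.23, 0.0, 0.0], [-0.27, -0.29, 0.18, -0.22, 0.0, 0.0], [-0.26, -0.3, 0.18, -0.23, 0.0, 0.0], [-0.27, -0.3, 0.16, -0.22, 0.0, 0.0], [0.0, 0.0, 0.26, 0.0, 0.0, 0.0], [0.0, 0.0, 0.26, 0.0, 0.0, 0.0], [0.0, 0.0, 0.26, 0.0, 0.0, 0.0], [0.0, 0.0, 0.26, 0.0, 0.0, 0.0], [0.0, 0.0, 0.26, 0.0, 0.0, 0.0]]
[ 4.62093807e-01 -3.28786362e-04  1.03815241e-01] [[0.281, 0.927, 0.248], [0.96, -0.272, -0.073], [-0.001, 0.258, -0.966]]
```

Request:
drive_tool:
  targets:
    - [[-0.26,-0.25,0.23,-0.23,0.0,0.0],[-0.27,-0.27,0.22,-0.22,0.0,0.0],[-0.26,-0.26,0.22,-0.23,0.0,0.0],[-0.27,-0.28,0.2,-0.22,0.0,0.0],[-0.26,-0.28,0.2,-0.23,0.0,0.0],[-0.27,-0.29,0.18,-0.22,0.0,0.0],[-0.26,-0.3,0.18,-0.23,0.0,0.0],[-0.27,-0.3,0.16,-0.22,0.0,0.0],[0.0,0.0,0.26,0.0,0.0,0.0],[0.0,0.0,0.26,0.0,0.0,0.0],[0.0,0.0,0.26,0.0,0.0,0.0],[0.0,0.0,0.26,0.0,0.0,0.0],[0.0,0.0,0.26,0.0,0.0,0.0],[0,0,0,0,0,0]]

```text
t: 11.95
tool_pos: [0.4624, -0.0002, 0.1028]
ee_rot: [[0.281, 0.928, 0.246], [0.96, -0.272, -0.073], [-0.001, 0.257, -0.966]]
contact_force: [0.9, 1.0, -0.2]
width: 0.0003
grip_force: 0.0
```

```bash
cat > st.py <<'E'
from h import *
q=np.load("q.npy"); o=r.get_obs(); p,Rm=np.array(o["tool_pos"]),np.array(o["ee_rot"])
t=p+.019*Rm[:,2]; L=Rz(q[2]).T@(t-[q[0],q[1],0]); print("t",o["t"],"tip local",L.round(4),"h",((L-PM)@N).round(4),"slope",((L-PM)@[c,0,s]).round(4),"F.N",(Rz(q[2]).T@o["contact_force"]@N).round(2))
E
python3 - <<'E'
from st import *
im,_=vision.read_camera("side"); cv2.imwrite("pics/s5.png",cv2.resize(im[190:330,270:450,::-1],None,fx=4,fy=4))
E
```

```text
t 11.95 tip local [-0.1026 -0.0845  0.0844] h 0.0171 slope -0.0002 F.N -0.37
```

View pics/s5.png

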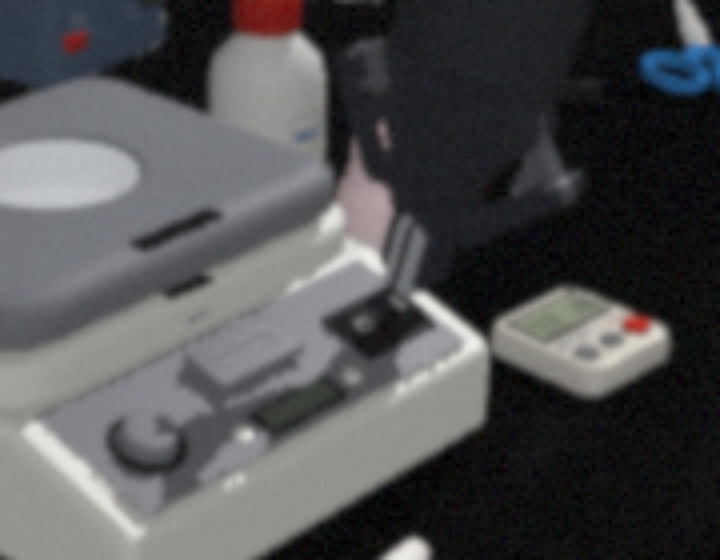

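Request:
drive_tool:
  targets:
    - [[0,0,0.1,0,0,0],[0,0,0.1,0,0,0],[0,0,0.05,0,0,0],[0,0,0,0,0,0]]

```text
t: 12.4
tool_pos: [0.4654, -0.0011, 0.0953]
ee_rot: [[0.281, 0.926, 0.25], [0.96, -0.272, -0.073], [-0.0, 0.261, -0.965]]
contact_force: [-1.0, 0.3, 0.4]
width: -0.0001
grip_force: 0.0
```

Request:
drive_tool:
  targets:
    - [[0,0,0.04,0,0,0],[0,0,0.04,0,0,0],[0,0,0,0,0,0]]

```text
t: 12.7
tool_pos: [0.4664, -0.0013, 0.0924]
ee_rot: [[0.281, 0.926, 0.251], [0.96, -0.272, -0.073], [0.0, 0.261, -0.965]]
contact_force: [-0.4, 0.2, 0.9]
width: 0.0001
grip_force: 0.0
```

```bash
python3 st.py
```

```text
t 12.7 tip local [-0.0983 -0.0844  0.074 ] h 0.0059 slope 0.0012 F.N 0.95
```

Request:
drive_tool:
  targets:
    - [[0,0,0.04,0,0,0],[0,0,0.03,0,0,0],[0,0,0,0,0,0]]

```text
t: 13.0
tool_pos: [0.4672, -0.0013, 0.0909]
ee_rot: [[0.281, 0.926, 0.251], [0.96, -0.271, -0.073], [0.0, 0.261, -0.965]]
contact_force: [-5.3, 0.2, 7.4]
width: 0.0005
grip_force: 4.4
```

Request:
drive_tool:
  targets:
    - [[0,0,0.03,0,0,0],[0,0,0.03,0,0,0],[0,0,0,0,0,0]]

```text
t: 13.3
tool_pos: [0.4674, -0.0014, 0.0906]
ee_rot: [[0.281, 0.927, 0.25], [0.96, -0.271, -0.073], [0.0, 0.261, -0.965]]
contact_force: [-15.5, 1.8, 20.6]
width: 0.0002
grip_force: 12.2
```

Request:
drive_tool:
  targets:
    - [[0,0,0.03,0,0,0],[0,0,0.02,0,0,0],[0,0,0,0,0,0]]

```text
t: 13.6
tool_pos: [0.4675, -0.0014, 0.0904]
ee_rot: [[0.281, 0.927, 0.25], [0.96, -0.271, -0.073], [-0.0, 0.26, -0.966]]
contact_force: [-24.0, 3.2, 32.9]
width: -0.0003
grip_force: 18.9
```

```bash
python3 st.py
```

```text
t 13.6 tip local [-0.0972 -0.0842  0.0721] h 0.0037 slope 0.0018 F.N 37.99
```

Request:
drive_tool:
  targets:
    - [[0,0,-0.2,0,0,0],[0,0,-0.5,0,0,0],[0,0,-0.8,0,0,0],[0,0,-0.8,0,0,0],[0,0,0,0,0,0]]

```text
t: 14.1
tool_pos: [0.4475, 0.005, 0.1798]
ee_rot: [[0.281, 0.924, 0.261], [0.96, -0.271, -0.074], [0.002, 0.271, -0.963]]
contact_force: [0.1, 0.2, 1.2]
width: 0.0001
grip_force: 0.0
```

Run:
```python
from st import *
im,_=vision.read_camera("side"); a=cv2.resize(im[245:295,340:400,::-1],(480,400),interpolation=cv2.INTER_CUBIC)
P,d=vision.read_camera("top"); b=cv2.resize(P[260:320,200:340,::-1],(800,343),interpolation=cv2.INTER_CUBIC)[:,:]
w,d=vision.read_camera("wrist"); m=vision.camera_model("wrist")
u,v=proj(m,[W(q,LOC["rock"])])[0].astype(int); print(u,v)
e=cv2.resize(w[max(v-50,0):v+50,max(u-50,0):u+50,::-1],(256,256))
out=np.zeros((600,800,3),np.uint8); out[:256,:256]=e; out[:250,300:600]=cv2.resize(a,(300,250)); out[257:]=b
cv2.imwrite("pics/m1.png",out)
for y in np.arange(-.092,-.048,.004):
    X=W(q,PM+[0,y,0]+.004*N); u,v=np.round(proj(m,[X])[0]).astype(int)
    if 2<v<477:
        Pp=deproj(m,(u,v),np.median(d[v-1:v+2,u-1:u+2]))[0]; L=Rz(q[2]).T@(Pp-[q[0],q[1],0]); print(round(y,3),((L-PM)@N).round(4))
```

```text
t 14.1 tip local [-0.1181 -0.0837  0.1615] h 0.0955 slope 0.0048 F.N 1.15
321 235
-0.092 -0.0001
-0.088 0.0013
-0.084 0.0017
-0.08 0.0026
-0.076 0.0029
-0.072 0.0031
-0.068 0.0044
-0.064 0.0049
-0.06 0.0056
-0.056 0.0066
-0.052 -0.0014
```

View pics/m1.png

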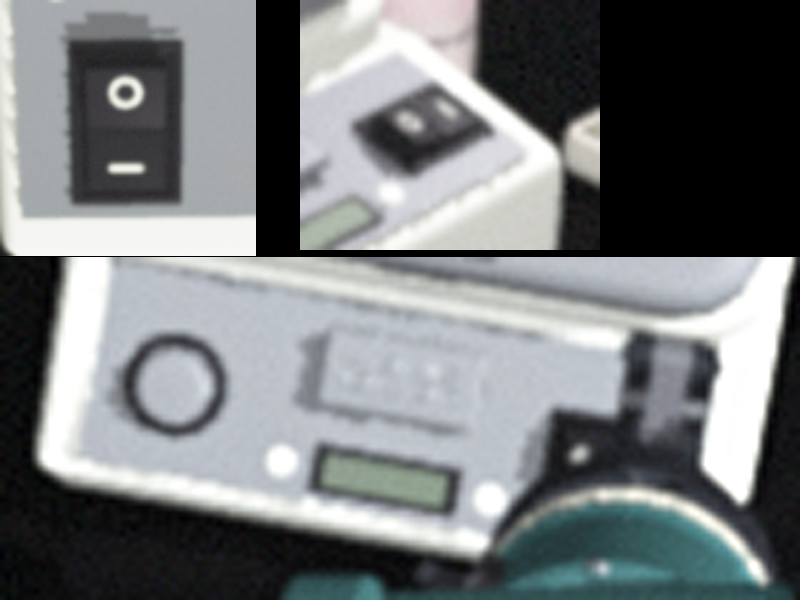

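Run:
```python
from st import *
w=line(p,Rm,*panwp(q,-.098,.072,.07),8); w+=line(*w[-1],*panwp(q,-.098,.072,.018),6)
x,p,Rm=rows(p,Rm,w); print(x)
```

```text
t 14.25 tip local [-0.1209 -0.0844  0.1552] h 0.0901 slope 0.0005 F.N 0.54
[[0.49, 0.0, 0.06, 0.0, 0.0, 0.0], [0.49, 0.0, 0.07, 0.0, 0.0, 0.0], [0.49, 0.0, 0.06, 0.0, 0.0, 0.0], [0.49, 0.0, 0.06, 0.0, 0.0, 0.0], [0.48, -0.01, 0.06, 0.01, 0.0, 0.0], [0.49, 0.0, 0.07, 0.0, 0.0, 0.0], [0.49, 0.0, 0.06, 0.0, 0.0, 0.0], [0.49, 0.0, 0.06, 0.0, 0.0, 0.0], [0.0, 0.0, 0.22, 0.0, 0.0, 0.0], [0.0, 0.0, 0.22, 0.0, 0.0, 0.0], [0.0, 0.0, 0.21, 0.0, 0.0, 0.0], [0.0, 0.0, 0.22, 0.0, 0.0, 0.0], [0.0, 0.0, 0.22, 0.0, 0.0, 0.0], [0.0, 0.0, 0.21, 0.0, 0.0, 0.0]]
```

Request:
drive_tool:
  targets:
    - [[0.49,0.0,0.06,0.0,0.0,0.0],[0.49,0.0,0.07,0.0,0.0,0.0],[0.49,0.0,0.06,0.0,0.0,0.0],[0.49,0.0,0.06,0.0,0.0,0.0],[0.48,0,0.06,0,0.0,0.0],[0.49,0.0,0.07,0.0,0.0,0.0],[0.49,0.0,0.06,0.0,0.0,0.0],[0.49,0.0,0.06,0.0,0.0,0.0],[0.0,0.0,0.22,0.0,0.0,0.0],[0.0,0.0,0.22,0.0,0.0,0.0],[0.0,0.0,0.21,0.0,0.0,0.0],[0.0,0.0,0.22,0.0,0.0,0.0],[0.0,0.0,0.22,0.0,0.0,0.0],[0.0,0.0,0.21,0.0,0.0,0.0],[0,0,0,0,0,0],[0,0,0,0,0,0]]

```text
t: 15.85
tool_pos: [0.5071, 0.1495, 0.1046]
ee_rot: [[0.281, 0.926, 0.25], [0.96, -0.272, -0.074], [-0.0, 0.261, -0.965]]
contact_force: [-0.2, -0.6, 0.5]
width: 0.0
grip_force: 0.0
```

```bash
python3 st.py
```

```text
t 15.85 tip local [-0.1018  0.0718  0.0863] h 0.0186 slope 0.0011 F.N 0.53
```

Request:
drive_tool:
  targets:
    - [[0,0,0.1,0,0,0],[0,0,0.1,0,0,0],[0,0,0.05,0,0,0],[0,0,0,0,0,0]]

```text
t: 16.25
tool_pos: [0.5094, 0.149, 0.0947]
ee_rot: [[0.281, 0.927, 0.25], [0.96, -0.271, -0.074], [-0.0, 0.26, -0.966]]
contact_force: [-0.4, 0.0, -0.4]
width: 0.0003
grip_force: 0.0
```

Request:
drive_tool:
  targets:
    - [[0,0,0.04,0,0,0],[0,0,0.04,0,0,0],[0,0,0,0,0,0]]

```text
t: 16.55
tool_pos: [0.5105, 0.1489, 0.0923]
ee_rot: [[0.281, 0.926, 0.251], [0.96, -0.271, -0.073], [0.0, 0.261, -0.965]]
contact_force: [-1.6, 0.2, 2.6]
width: 0.0002
grip_force: 1.3
```

Request:
drive_tool:
  targets:
    - [[0,0,0.03,0,0,0],[0,0,0.02,0,0,0],[0,0,0,0,0,0]]

```text
t: 16.85
tool_pos: [0.511, 0.1487, 0.0904]
ee_rot: [[0.281, 0.926, 0.251], [0.96, -0.272, -0.073], [0.0, 0.261, -0.965]]
contact_force: [-1.7, -0.3, 4.3]
width: 0.0001
grip_force: 2.0
```

```bash
python3 st.py
```

```text
t 16.85 tip local [-0.0978  0.0721  0.072 ] h 0.0038 slope 0.0013 F.N 4.59
```

Nearly down; pressing on to a clear stop.

Request:
drive_tool:
  targets:
    - [[0,0,0.03,0,0,0],[0,0,0.02,0,0,0],[0,0,0,0,0,0]]

```text
t: 17.15
tool_pos: [0.5114, 0.1486, 0.0892]
ee_rot: [[0.281, 0.926, 0.251], [0.96, -0.272, -0.073], [0.0, 0.261, -0.965]]
contact_force: [-6.4, -0.6, 8.3]
width: -0.0006
grip_force: 4.8
```

Request:
drive_tool:
  targets:
    - [[0,0,0.03,0,0,0],[0,0,0,0,0,0],[0,0,0,0,0,0]]

```text
t: 17.45
tool_pos: [0.5115, 0.1486, 0.0891]
ee_rot: [[0.281, 0.926, 0.251], [0.96, -0.272, -0.073], [0.0, 0.261, -0.965]]
contact_force: [-10.1, -0.0, 14.1]
width: 0.0002
grip_force: 8.1
```

```bash
python3 st.py
```

```text
t 17.45 tip local [-0.0973  0.0721  0.0707] h 0.0025 slope 0.0014 F.N 16.07
```

Run:
```python
from st import *
m=vision.camera_model("side"); im,d=vision.read_camera("side"); v,u=np.nonzero(d>0)
L=(deproj(m,np.c_[u,v],d[v,u])-[q[0],q[1],0])@Rz(q[2])
for x in(-.04,.0,.07): 
    k=(abs(L[:,0]-x)<.008)&(abs(L[:,1]-.08)<.015)&(L[:,2]<.2); print("lid",x,k.sum(),np.median(L[k,2]).round(4))
for y in(-.086,-.058):
    k=(abs(L[:,0]+.1)<.007)&(abs(L[:,1]-y)<.004)&(L[:,2]<.1); print("rocker",y,k.sum(),np.median((L[k]-PM)@N).round(4))
```

```text
t 17.45 tip local [-0.0973  0.0721  0.0707] h 0.0025 slope 0.0014 F.N 16.07
lid -0.04 130 0.12
lid 0.0 76 0.1213
lid 0.07 72 0.121
rocker -0.086 16 0.003
rocker -0.058 23 0.0071
```

Lid flat and shut, rocker on, key held at its stop: handing in.

```bash
python3 -c "
from workcell import ticket
print(ticket.job_done())"
```

```text
the job is handed in; nothing more can be done
None
```

The job is handed in at about 17.5 s: the lid is shut and holding on its own, the mains rocker is on, and the fingers are holding the short-spin key at its stop with about 16 N. The push on the rocker peaked at about 38–41 N through the fingertips, firmer than "gently" asked for, and I viewed 11 pictures, one over the limit of 10.

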